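Build the plank display on the serving board

TASK

Build the little counter display on the carved serving board: stand the single white goat brick from in front of the board on the middle of the square slate and the yellow tasting cube on the middle of the round marble foot, then lay the beech plank level across the two of them, centred and in line with the board, and last set the half cheese flat on the middle of the plank, lengthwise along it. Leave the white goat drum at the right and the little brown tomme behind the plank where they stand.

Things in the scene. Friction and masses are not known exactly. Their poses are not given: they have to be found in the camera images.
- brick_center (a point): centre (half-way up) of the white goat brick that stands alone in front of the board (not one of the heap at the far left): a rounded block of white bloomy cheese, 61 x 62 mm in plan and 59 mm high, loose, standing upright; x and y axes square to its side faces, z up. About 0.15 kg.
- cube_center (a point): centre (half-way up) of the tasting cube: a smooth, sharp-edged pale yellow cheese cube, 50 (x) x 52 (y) mm in plan and 54 mm high, loose, standing upright, z up. About 0.12 kg.
- plank_center (a point): centre (half-way up) of the beech plank: a pale wooden board 240 mm long (its x axis), 60 mm wide (y) and 14 mm thick (z up), with dark pegs near its ends, lying flat and loose on the counter. 0.13 kg. Once the brick and the cube stand on their own supports their tops are level, 65 mm above the board's top, and the plank bridges them.
- half_center (a point): centre (half-way up) of the half cheese: half of a flat white bloomy cheese, D-shaped in plan, 127 mm long (x), 64 mm from its straight cut face at +y to the top of its bow at -y, 50 mm high (z up), flat above and below, loose. About 0.2 kg.
- board_middle (a point): middle of the top face of the carved serving board, a brown wooden board 190 (x) x 300 (y) x 22 mm that is fixed on the counter; its y axis is its long direction, z up. The slate and the marble foot lie on its long middle line, 85 mm either side of this point; which is at which end varies. The plank's middle belongs above this point, its length along the board's y.
- slate_top (a point): middle of the top face of the square slate: a dark grey tile 76 x 76 mm, 6 mm thick, fixed on the board; place of the goat brick
- foot_top (a point): middle of the top face of the round marble foot: a pale disc 80 mm across, 11 mm thick, fixed on the board; place of the tasting cube
- drum: middle of the underside of the white goat drum, an upright round white cheese 98 mm across and 67 mm high, loose, the one between the wire cutter and the curler (another drum stands close in front of the robot): a bystander to be left alone
- tomme: middle of the underside of the little brown tomme, a small round brown cheese about 86 mm across and 59 mm high, loose, standing to the left of the board beyond the plank: a bystander to be left alone
Not all that is in view belongs to the job. Leave any blue look-alike of the part that bears brick_center alone.

How it is judged:
On the way, in this order (a step that is already met when the one before it is completed fails the run):
1. the goat brick stands on the slate and the tasting cube on the marble foot, both let go (horizontal distance between brick_center and slate_top below 0.015 m and z of brick_center in the frame of slate_top between 0.0235 and 0.0355 m and angle between each of brick_center, cube_center's own z axis and vertical below 0.1 rad and horizontal distance between cube_center and foot_top below 0.015 m and z of cube_center in the frame of foot_top between 0.021 and 0.033 m and contact force between the fingers and brick below 0.05 N and contact force between the fingers and cube below 0.05 N), for 0.2 s.
2. the plank lies level across the two, let go (horizontal distance between brick_center and slate_top below 0.015 m and z of brick_center in the frame of slate_top between 0.0235 and 0.0355 m and angle between each of brick_center, cube_center, plank_center's own z axis and vertical below 0.1 rad and horizontal distance between cube_center and foot_top below 0.015 m and z of cube_center in the frame of foot_top between 0.021 and 0.033 m and horizontal distance between plank_center and board_middle below 0.016 m and z of plank_center in the frame of board_middle between 0.066 and 0.078 m and angle between the x axis of plank_center and the y axis of board_middle, either way round below 0.15 rad and angle between plank_center's own z axis and vertical below 0.045 rad and contact force between the fingers and plank below 0.05 N), for 0.2 s.
3. the half cheese lies on the middle of the plank, let go (horizontal distance between brick_center and slate_top below 0.015 m and z of brick_center in the frame of slate_top between 0.0235 and 0.0355 m and angle between each of brick_center, cube_center, plank_center, half_center's own z axis and vertical below 0.1 rad and horizontal distance between cube_center and foot_top below 0.015 m and z of cube_center in the frame of foot_top between 0.021 and 0.033 m and horizontal distance between plank_center and board_middle below 0.016 m and z of plank_center in the frame of board_middle between 0.066 and 0.078 m and angle between the x axis of plank_center and the y axis of board_middle, either way round below 0.15 rad and angle between plank_center's own z axis and vertical below 0.045 rad and horizontal distance between half_center and plank_center below 0.018 m and z of half_center in the frame of plank_center between 0.026 and 0.038 m and angle between the x axis of half_center and the x axis of plank_center, either way round below 0.25 rad and contact force between the fingers and half below 0.05 N), for 0.2 s.
At the end, for the whole second after the job is handed in: Brick and cube upright within 15 mm of the middles of slate and foot; plank on both, level within 0.045 rad, within 16 mm of the board's middle and 0.15 rad of its long direction; half cheese flat on the plank within 18 mm of its middle and 0.25 rad of its length; all at rest (horizontal distance between brick_center and slate_top below 0.015 m and z of brick_center in the frame of slate_top between 0.0235 and 0.0355 m and angle between each of brick_center, cube_center, plank_center, half_center's own z axis and vertical below 0.1 rad and horizontal distance between cube_center and foot_top below 0.015 m and z of cube_center in the frame of foot_top between 0.021 and 0.033 m and horizontal distance between plank_center and board_middle below 0.016 m and z of plank_center in the frame of board_middle between 0.066 and 0.078 m and angle between the x axis of plank_center and the y axis of board_middle, either way round below 0.15 rad and angle between plank_center's own z axis and vertical below 0.045 rad and horizontal distance between half_center and plank_center below 0.018 m and z of half_center in the frame of plank_center between 0.026 and 0.038 m and angle between the x axis of half_center and the x axis of plank_center, either way round below 0.25 rad and linear speed of each of brick, cube, plank, half below 0.02 m/s and angular speed of each of brick, cube, plank, half below 0.2 rad/s); the robot touches nothing.
It fails at once if the goat drum is shifted by more than 20 mm (distance of drum from where it was at the start of the episode above 0.02 m).
It fails at once if the little brown tomme is shifted by more than 20 mm (distance of tomme from where it was at the start of the episode above 0.02 m).
It also fails if it takes over 102 s, if anything falls off the work surface, if the arm or the gripper's body presses on something with over 40 N, if the wrist force passes 120 N, or if a joint passes its speed limit or range.

ROBOT

A 6-joint arm with a two-finger parallel gripper is mounted at the origin on the work surface; the furniture and walls round the work are solid. World frame = base frame: x ahead of the robot, y to its left, z up, the work surface at z = 0. Lengths are in m, angles in rad, forces in N, time in s.
With the tool pointing down it reaches from about 0.35 to 0.775 m from the base axis. Payload 5.5 kg.
Tool frame: the origin (TCP) lies at the very end of the fingers, on their centre line; the grasp point (between the pads) lies 19 mm behind it; y points along the fingers, z is the direction in which the jaws open and shut, and the axes are right-handed (so a half turn about y gives the same grasp; the last joint's range is limited). The gripper opens to 85 mm and grips with 20 to 120 N. Pads are 22 mm wide; open, the fingers measure 114 mm over their backs; the gripper's body (76 mm by 85 mm) begins 54 mm behind the grasp point. The pads swing forward as they close: fully open they stand 13 mm farther back than shut.
Start: joints at [1.008, 0.313, 0.046, 1.304, 0, 1.431], TCP at [0.236, 0.524, 0.231] pointing down, gripper open.
Joint ranges: [-2.76, 2.76], [-0.86, 1.69], [-1.03, 1.26], [-2.2, 2.34], [-1.47, 1.5], [-3.14, 3.14]. Speed limits (rad/s): [2.57, 2.57, 3.14, 3.14, 3.14, 3.14].

INTERFACE

Orientations are given as a unit quaternion [w, x, y, z].
In Python, from workcell import env gives the robot as it stands.
- The arm moves only by the shell command python3 -m inch 'ROWS' [OPENING] [FORCE]. ROWS is JSON, a list that holds one entry, the list of rows, each a list of 4 numbers: the shift along the tool's x, y, z in mm, then the turn about the tool's y in degrees. In form: [[[tx, ty, tz, spin], ...]]. A call has 1 to 10 rows; each row is the pose to reach, as a shift and turn from the pose commanded when the call began, along the tool's axes at that moment; what a row does not reach only later rows make up. A row lasts 1/10 s, in which the tool goes at most 50 mm and 8.59 degrees, less where a joint would pass 70% of its speed; a pose out of reach is approached as far as the arm can. A call with a gripper value outside its range is refused whole. OPENING is the finger opening in mm, from 0 to 85.4, set as the call begins (- or left out, the last holds). The fingers move at their own pace and stop on an object; FORCE is the grip in N (left out, the last holds). Time passes only in rows, so rows that repeat a pose let the fingers close. It gives the time, the measured TCP pose, the force and the opening at its end, in the units of the state.
- env.get_state(): the state, without advancing time (a new reading comes with each control period).
- env.read_camera(name): name is "scene" or "top" or "wrist"; returns the picture (480x640x3 uint8, blue, green, red); there is no depth.
- env.camera_model(name): a dict with "fx", "fy", "cx", "cy" (pixels), "R" (3x3) and "t" (3): a world point X has camera coordinates R X + t; the wrist camera has in their place "mount" (4x4, takes a point from camera to tool coordinates, whose origin is the TCP and whose axes are the tool frame's). Camera axes: x right, y down, z forward; pixel columns grow to the right and rows downward; lengths in m; the calibration is good to about 2 mm. A picture is of the moment at which its call begins: read the wrist's pose just before it. camera_model takes no time and is no camera call.
- env.hand_in(): hands the job in, once; it reports no verdict.
The state is a dict: "clock": time; "joint_pos": joint angles; "qvel": joint speeds; "tau": joint torques, N m; "tcp_pos": TCP position; "orientation": TCP orientation; "wrist_force": force on the tool from outside, world axes, zero at the start; "ft_torque": the same for the moment, N m; "finger_gap": finger opening in m.
Only numpy, scipy, OpenCV 4.12 (cv2) and the standard library are available. Lean on these libraries where they do the work, as an engineer would, in place of code of your own. Each camera call takes 0.05 s, during which the arm holds its last target.

## Working session

There is one attempt and no reset: what is moved stays moved. The work goes in short steps, Python scripts to look and compute and a shell command to move; the robot and the scene stay as the last step left them, time stands still between calls to the robot, and variables do not carry over. Pictures are saved under pics/ and viewed, and the job is handed in when it is done.

```bash
ls; mkdir -p pics; python3 - <<'E'
from workcell import env
import cv2
for n in("scene","top","wrist"):
    s=env.get_state(); im=env.read_camera(n); cv2.imwrite(f"pics/{n}0.png",im); print(n,env.camera_model(n))
print(s)
E
```

```text
pics
scene {'fx': 437.2699469607874, 'fy': 437.2699469607874, 'cx': 320.9941410272315, 'cy': 231.47422726141383, 'R': array([[ 0.83907388, -0.543541  , -0.02276426],
       [-0.31361834, -0.44909887, -0.83663238],
       [ 0.4445206 ,  0.70913566, -0.54729156]]), 't': array([-0.4027617 ,  0.2011401 ,  0.86701499])}
top {'fx': 463.0995449658455, 'fy': 463.0995449658455, 'cx': 321.6015120075729, 'cy': 233.26990139007296, 'R': array([[ 1.17520914e-03, -9.99974930e-01, -6.98276399e-03],
       [-9.92494588e-01, -3.12487182e-04, -1.22288161e-01],
       [ 1.22282913e-01,  7.07406964e-03, -9.92470073e-01]]), 't': array([-0.0041959 ,  0.50866127,  1.16731067])}
wrist {'fx': 378.1619946767069, 'fy': 378.1619946767069, 'cx': 325.52432356649706, 'cy': 244.08489953263992, 'mount': array([[ 2.36428960e-04,  9.46637865e-01,  3.22299080e-01,
        -8.26373755e-02],
       [ 1.53215754e-04, -3.22299120e-01,  9.46637868e-01,
        -1.42967350e-01],
       [ 9.99999960e-01, -1.74431310e-04, -2.21240679e-04,
        -4.95187204e-04],
       [ 0.00000000e+00,  0.00000000e+00,  0.00000000e+00,
         1.00000000e+00]])}
{'clock': 0.1, 'joint_pos': array([ 1.00839472e+00,  3.13968384e-01,  4.50926613e-02,  1.30361777e+00,
       -9.90452006e-06,  1.43117577e+00]), 'qvel': array([ 0.0010375 , -0.00164116,  0.0028717 , -0.00029102, -0.00087373,
       -0.00041525]), 'tau': array([ 3.05616108e-03, -4.81726420e+01,  2.99243528e+01,  1.26911121e-02,
       -1.05155300e-04, -1.94617400e-05]), 'tcp_pos': array([0.23569431, 0.52396624, 0.23047357]), 'orientation': array([-0.69080175,  0.69193106, -0.14856789,  0.14816182]), 'wrist_force': array([0.13630457, 0.55336004, 0.04881977]), 'ft_torque': array([0.05178211, 0.0299397 , 0.04599576]), 'finger_gap': 0.08540939031904644}
```

View pics/top0.png

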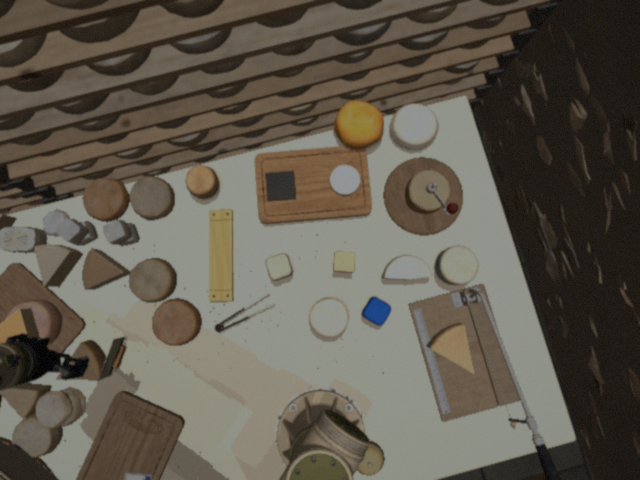

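View pics/scene0.png

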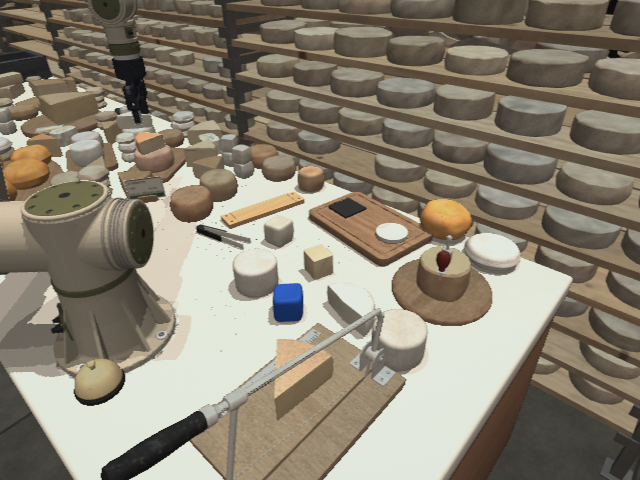

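View pics/wrist0.png

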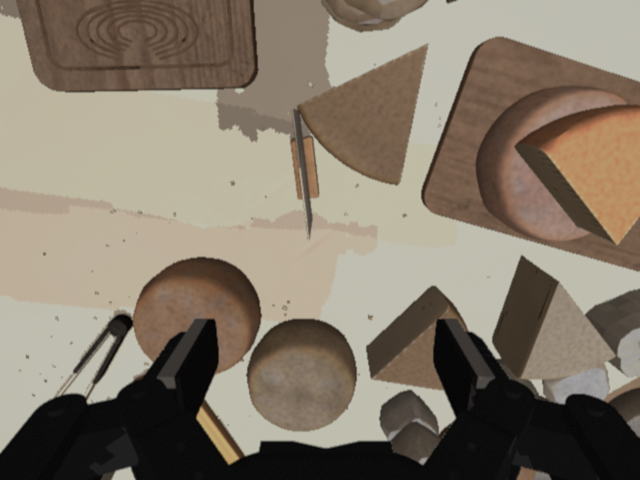

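The top view shows the plank near (221,255), brick (279,266), cube (344,262), half cheese (406,269), slate (281,186) and foot (345,180). The blue decoy is at (377,311). I'll enlarge these areas.

```bash
python3 - <<'E'
import cv2,numpy as np
im=cv2.imread("pics/top0.png")
def crop(x0,y0,x1,y1,k,name):
    c=cv2.resize(im[y0:y1,x0:x1],None,fx=k,fy=k,interpolation=cv2.INTER_CUBIC)
    c=np.clip(c.astype(float)*1.2,0,255).astype(np.uint8)
    for x in range((x0+9)//10*10,x1,10):
        cv2.line(c,(int((x-x0+.5)*k),0),(int((x-x0+.5)*k),5 if x%50 else 14),(0,0,255),1)
        if x%20==0: cv2.putText(c,str(x),(int((x-x0+.5)*k)-12,24),0,.4,(0,0,255),1)
    for y in range((y0+9)//10*10,y1,10):
        cv2.line(c,(0,int((y-y0+.5)*k)),(6,int((y-y0+.5)*k)),(0,0,255),1)
        if y%20==0: cv2.putText(c,str(y),(8,int((y-y0+.5)*k)+4),0,.4,(0,0,255),1)
    cv2.imwrite(name,c)
crop(245,140,380,230,5.9,"pics/c_board.png")
crop(200,200,300,310,5.4,"pics/c_plank.png")
crop(320,235,440,295,6.6,"pics/c_half.png")
E
```

```text
(no output)
```

View pics/c_board.png

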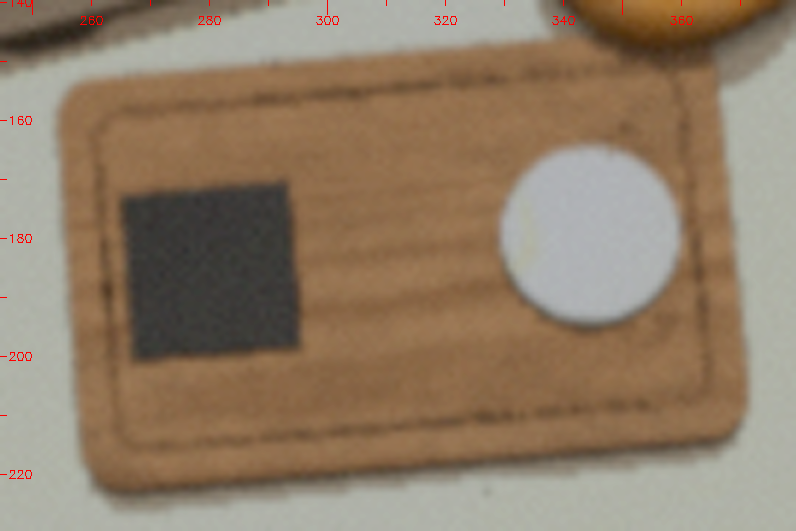

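View pics/c_plank.png

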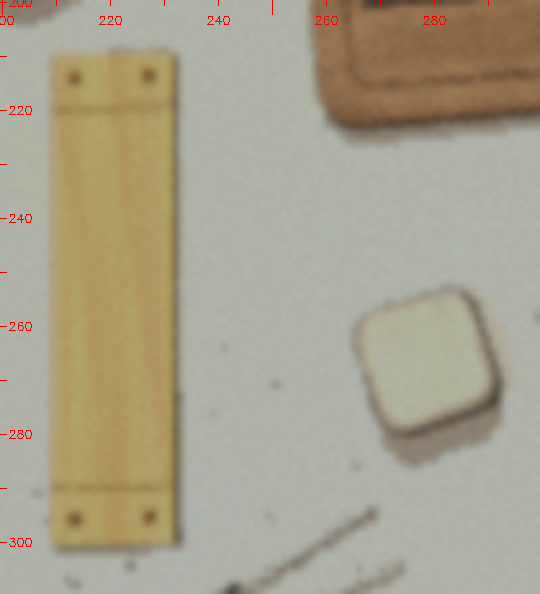

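View pics/c_half.png

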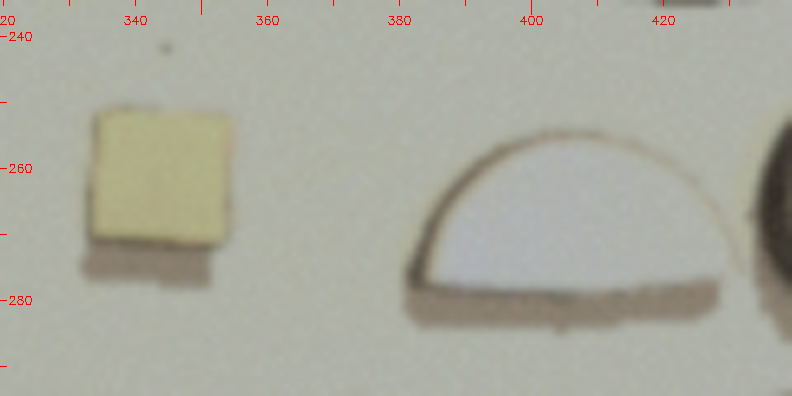

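```bash
cat > h.py <<'E'
from workcell import env
import numpy as np, cv2
from scipy.spatial.transform import Rotation as Rn
def ray(cam,uv,z):
    m=env.camera_model(cam); R,t=m["R"],m["t"]; o=-R.T@t
    d=R.T@np.array([(uv[0]-m["cx"])/m["fx"],(uv[1]-m["cy"])/m["fy"],1]); return o+d*(z-o[2])/d[2]
def wray(st,uv,z):
    m=env.camera_model("wrist"); M=m["mount"]; q=st["orientation"]; Rt=Rn.from_quat(np.r_[q[1:],q[0]]).as_matrix()
    o=Rt@M[:3,3]+st["tcp_pos"]; d=Rt@M[:3,:3]@np.array([(uv[0]-m["cx"])/m["fx"],(uv[1]-m["cy"])/m["fy"],1]); return o+d*(z-o[2])/d[2]
def wpix(st,X):
    m=env.camera_model("wrist"); M=m["mount"]; q=st["orientation"]; Rt=Rn.from_quat(np.r_[q[1:],q[0]]).as_matrix()
    p=M[:3,:3].T@(Rt.T@(np.array(X)-st["tcp_pos"])-M[:3,3]); return np.array([m["fx"]*p[0]/p[2]+m["cx"],m["fy"]*p[1]/p[2]+m["cy"]])
def pix(cam,X):
    m=env.camera_model(cam); p=m["R"]@np.array(X)+m["t"]; return np.array([m["fx"]*p[0]/p[2]+m["cx"],m["fy"]*p[1]/p[2]+m["cy"]])
def tool(st=None):
    st=st or env.get_state(); q=st["orientation"]; return Rn.from_quat(np.r_[q[1:],q[0]]).as_matrix(), st["tcp_pos"]
def go(target, zdir=None):
    """rows for TCP target from here: mm in tool axes; spin (deg about tool y, right hand) for tool z to lie along zdir (either way)"""
    R,p=tool(); d=R.T@(np.array(target)-p)*1000; out=[*np.round(d,1)]
    if zdir is not None:
        v=R.T@np.r_[np.array(zdir)[:2],0]; a=np.degrees(np.arctan2(v[0],v[2])); out.append(round((a+90)%180-90,2))
    return out
E
python3 - <<'E'
from h import *
np.set_printoptions(precision=4,suppress=True)
def P(lst,o,k,z): return np.array([ray("top",(a/k+o[0]-.5,b/k+o[1]-.5),z) for a,b in lst])
def rep(n,p):
    L=[np.linalg.norm(p[i]-p[(i+1)%4]) for i in range(4)]; e=[np.degrees(np.arctan2(*(p[j]-p[i])[[1,0]])) for i,j in((0,1),(1,2),(3,2),(0,3))]
    print(n,p.mean(0),np.array(L),np.array(e))
s=P([(121,198),(287,182),(299,349),(134,360)],(245,140),5.9,.028); rep("slate",s)
f=P([(500,235),(591,144),(682,235),(591,326)],(245,140),5.9,.033); rep("foot",f); print(f.max(0)-f.min(0))
rep("plankpegs",P([(75,78),(149,76),(150,517),(75,519)],(200,200),5.4,.014))
rep("plank",P([(51,57),(174,52),(175,543),(54,547)],(200,200),5.4,.014))
rep("cube",P([(98,110),(230,115),(225,243),(93,236)],(320,235),6.6,.054))
rep("brick",P([(358,312),(462,284),(492,395),(388,430)],(200,200),5.4,.055))
rep("board",P([(60,88),(715,40),(747,440),(92,490)],(245,140),5.9,.022))
h=P([(425,287),(722,280),(575,133)],(320,235),6.6,.050); print(h,h[1]-h[0],np.linalg.norm(h[1]-h[0]))
print(tool())
E
```

```text
slate [0.6354 0.1054 0.028 ] [0.0746 0.0762 0.0734 0.074 ] [ -84.3948 -175.4918  -86.1336 -174.5978]
foot [ 0.651  -0.0641  0.033 ] [0.0581 0.0578 0.0578 0.0576] [ -44.4068 -135.925   -44.6306 -135.6718]
[0.0826 0.0808 0.    ]
plankpegs [0.4557 0.2612 0.014 ] [0.0363 0.214  0.036  0.214 ] [ -88.4324 -178.3726  -88.4156 -178.2931]
plank [0.4549 0.2606 0.014 ] [0.0604 0.2383 0.058  0.2378] [ -87.6436 -178.456   -88.0511 -177.8795]
cube [ 0.4351 -0.0604  0.054 ] [0.0505 0.0489 0.0503 0.0482] [-92.1422 177.3428 -92.9795 177.609 ]
brick [0.4246 0.1051 0.055 ] [0.0502 0.0537 0.0508 0.0568] [ -74.829  -164.3248  -71.3571 -164.8832]
board [0.641  0.0195 0.022 ] [0.2969 0.1836 0.2916 0.1844] [ -85.7378 -176.1642  -85.5791 -174.4999]
[[ 0.3931 -0.1607  0.05  ]
 [ 0.3959 -0.2738  0.05  ]
 [ 0.4519 -0.2191  0.05  ]] [ 0.0028 -0.1131  0.    ] 0.11309410937179322
(array([[ 0.9119, -0.0007,  0.4103],
       [-0.4103, -0.0012,  0.9119],
       [-0.0002, -1.    , -0.0014]]), array([0.2357, 0.524 , 0.2306]))
```

The sizes check out: slate to foot is 0.170 m, the plank measures 238 x 60 mm, and the board is yawed about 5.3°. Next I'll go above the brick.

```bash
python3 - <<'E'
from h import *
a=np.radians(105.4); print(go([.425,.105,.23],[np.cos(a),np.sin(a)]))
E
```

```text
[np.float64(344.5), np.float64(1.0), np.float64(-304.5), np.float64(-39.63)]
```

```bash
python3 -m inch '[[[344,1,-304,-40],[344,1,-304,-40],[344,1,-304,-40],[344,1,-304,-40],[344,1,-304,-40],[344,1,-304,-40],[344,1,-304,-40],[344,1,-304,-40],[344,1,-304,-40],[344,1,-304,-40]]]' 85; python3 -m inch '[[[0,0,0,0],[0,0,0,0],[0,0,0,0]]]'; python3 - <<'E'
from h import *
s=env.get_state(); im=env.read_camera("wrist"); cv2.imwrite("pics/w1.png",im); print(s["tcp_pos"],tool(s)[0],s["clock"])
print(wpix(s,[.425,.105,.059]))
E
```

```text
clock: 1.15
tcp_pos: [0.4257, 0.1032, 0.2302]
orientation: [-0.7, 0.701, 0.096, -0.096]
wrist_force: [0.1, 0.9, -0.1]
finger_gap: 0.0849
clock: 1.45
tcp_pos: [0.4244, 0.1066, 0.2301]
orientation: [0.701, -0.7, -0.097, 0.098]
wrist_force: [-0.8, -0.4, 0.2]
finger_gap: 0.0847
[0.42436921 0.10660945 0.23012495] [[ 9.62134950e-01 -7.28983032e-04 -2.72572571e-01]
 [ 2.72572876e-01  3.56410691e-04  9.62135074e-01]
 [-6.04232365e-04 -9.99999671e-01  5.41616184e-04]] 1.45
[324.21101918 218.04042643]
```

View pics/w1.png

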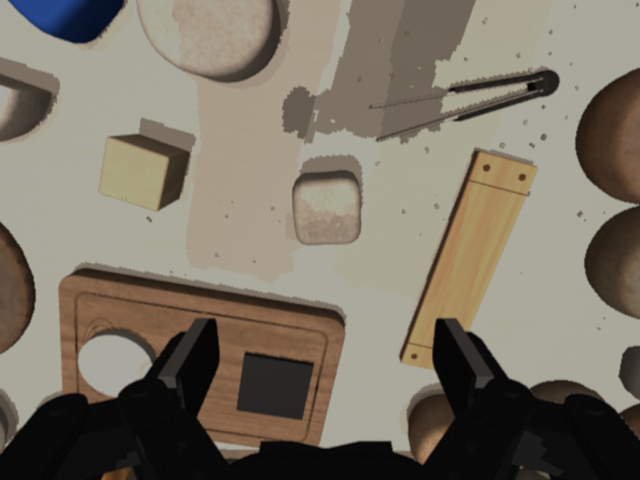

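```bash
cat >> h.py <<'E'
def crop(im,x0,y0,x1,y1,k,name):
    c=cv2.resize(im[y0:y1,x0:x1],None,fx=k,fy=k,interpolation=cv2.INTER_CUBIC)
    for x in range((x0+9)//10*10,x1,10):
        X=int((x-x0+.5)*k); cv2.line(c,(X,0),(X,5),(0,0,255),1)
        if x%20==0: cv2.putText(c,str(x),(X-12,18),0,.4,(0,0,255),1)
    for y in range((y0+9)//10*10,y1,10):
        Y=int((y-y0+.5)*k); cv2.line(c,(0,Y),(6,Y),(0,0,255),1)
        if y%20==0: cv2.putText(c,str(y),(8,Y+4),0,.4,(0,0,255),1)
    cv2.imwrite(name,c)
def boxproj(im,proj,c,yaw,a,b,z0,z1,col=(0,0,255),k=1,o=(0,0)):
    for z in (z0,z1):
        R=np.array([[np.cos(yaw),-np.sin(yaw)],[np.sin(yaw),np.cos(yaw)]])
        p=[proj(np.r_[np.array(c)[:2]+R@np.array([sx*a/2,sy*b/2]),z]) for sx,sy in((1,1),(1,-1),(-1,-1),(-1,1))]
        cv2.polylines(im,[np.int32((np.array(p)-o+.5)*k)],True,col,1)
E
python3 - <<'E'
from h import *
im=cv2.imread("pics/w1.png"); s=env.get_state()
crop(im,270,150,390,260,5,"pics/w1c.png"); c=cv2.imread("pics/w1c.png")
boxproj(c,lambda X:wpix(s,X),[.4246,.105],np.radians(15.4),.061,.062,0,.059,k=5,o=(270,150))
cv2.imwrite("pics/w1c.png",c)
E
```

```text
(no output)
```

View pics/w1c.png

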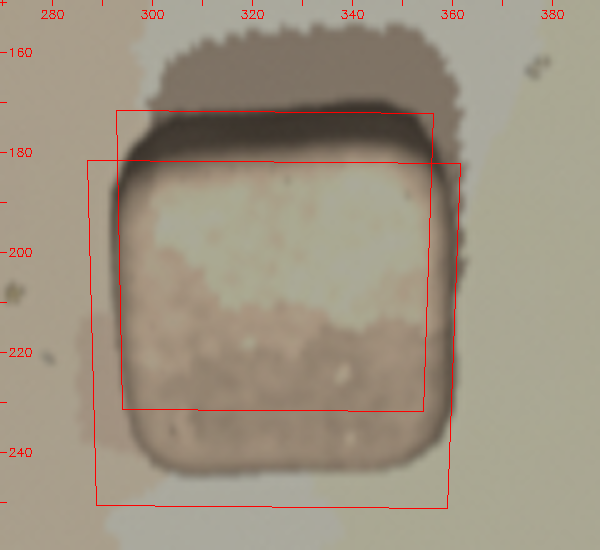

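The overlay fits the brick, with its centre near (0.424, 0.107) and the TCP already above it. I'll go down and grip at 25 N.

```bash
python3 -m inch '[[[0,50,0,0],[0,100,0,0],[0,140,0,0],[0,170,0,0],[0,190,0,0],[0,205,0,0],[0,215,0,0],[0,215,0,0],[0,215,0,0]]]'; python3 -m inch '[[[0,0,0,0],[0,0,0,0],[0,0,0,0],[0,0,0,0],[0,0,0,0],[0,0,0,0]]]' 40 25;
```

```text
clock: 2.4
tcp_pos: [0.4251, 0.1066, 0.0157]
orientation: [0.7, -0.7, -0.098, 0.097]
wrist_force: [-0.4, 1.1, 0.5]
finger_gap: 0.0849
clock: 3.0
tcp_pos: [0.4259, 0.1064, 0.0164]
orientation: [0.701, -0.7, -0.098, 0.096]
wrist_force: [-1.5, 1.5, 6.3]
finger_gap: 0.0585
```

```bash
python3 -m inch '[[[0,-10,0,0],[0,-40,0,0],[0,-90,0,0],[0,-130,0,0],[0,-130,0,0],[0,-130,0,0]]]'; python3 - <<'E'
from h import *
s=env.get_state(); im=env.read_camera("wrist"); cv2.imwrite("pics/w2.png",im)
a=np.radians(95.3); print(go([.636,.1055,.146],[np.cos(a),np.sin(a)]))
E
```

```text
clock: 3.6
tcp_pos: [0.4257, 0.1059, 0.1466]
orientation: [-0.7, 0.701, 0.098, -0.096]
wrist_force: [-0.0, 0.5, -2.1]
finger_gap: 0.0587
[np.float64(203.4), np.float64(-0.8), np.float64(-57.8), np.float64(10.46)]
```

View pics/w2.png

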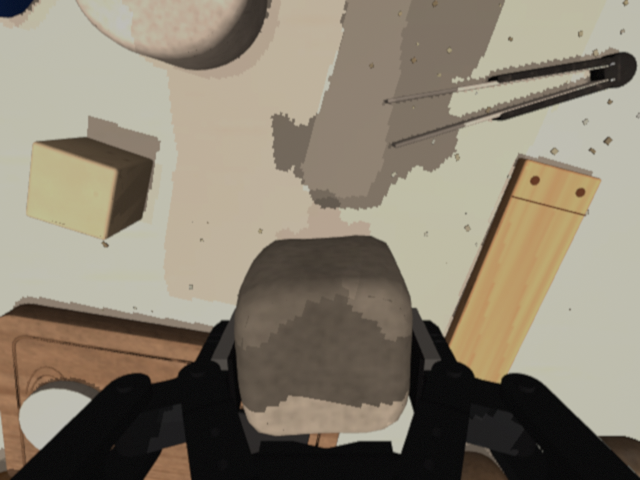

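The brick is held square, and the wrist force of about 1.5 N agrees with its mass. I'll cross-check the slate and foot with the earlier wrist picture: slate centre about (275,385), foot about (115,363).

```bash
python3 - <<'E'
from h import *
im=cv2.imread("pics/w1.png"); crop(im,60,260,350,450,2.7,"pics/w1s.png")
R=np.array([[.962135,-.000729,-.2725726],[.272573,.000356,.962135],[-.0006,-1,.00054]]); q=Rn.from_matrix(R).as_quat()
s=dict(tcp_pos=np.array([.42437,.10661,.23012]),orientation=np.r_[q[3],q[:3]])
import pickle; pickle.dump(s,open("s1.pkl","wb"))
print(wray(s,(275,385),.028),wray(s,(115,362),.033))
E
```

```text
[0.63071244 0.10646929 0.028     ] [ 0.6439998  -0.06420829  0.033     ]
```

View pics/w1s.png

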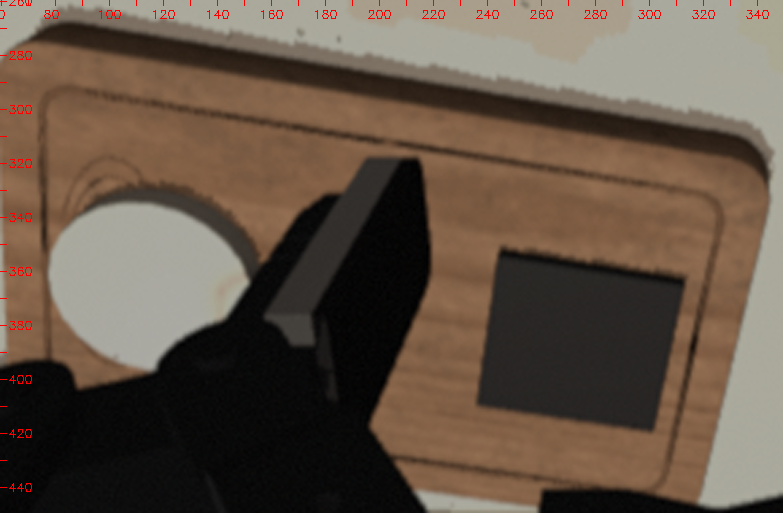

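```bash
python3 -m inch '[[[201,0,-58,10],[201,0,-58,10],[201,0,-58,10],[201,0,-58,10],[201,0,-58,10],[201,0,-58,10],[201,0,-58,10],[201,0,-58,10]]]'; python3 - <<'E'
from h import *
s=env.get_state(); im=env.read_camera("wrist"); cv2.imwrite("pics/w3.png",im)
print(go([.634,.106,.046]),s["tcp_pos"])
E
```

```text
clock: 4.45
tcp_pos: [0.632, 0.105, 0.1448]
orientation: [0.706, -0.706, -0.035, 0.037]
wrist_force: [0.2, 1.0, -1.0]
finger_gap: 0.0585
[np.float64(1.8), np.float64(99.4), np.float64(0.8)] [0.632036   0.10497468 0.14483265]
```

View pics/w3.png

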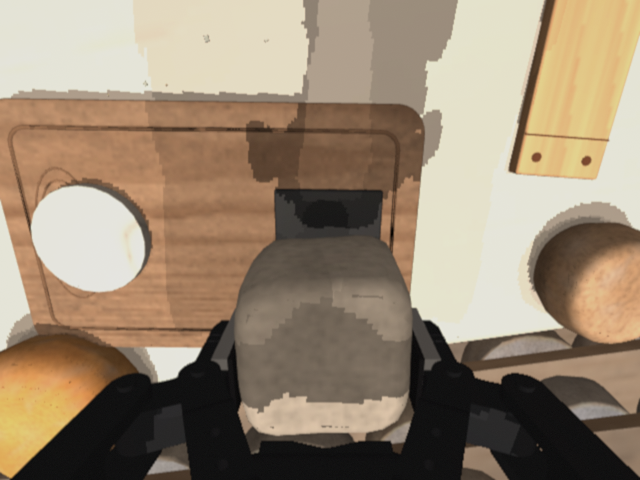

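Slate near edge runs from (275,190) to (383,190), and the whole foot disc is in view, about 32–146 by 184–292. I'll measure both.

```bash
python3 - <<'E'
from h import *
s=env.get_state()
for uv,z in(((275,190),.028),((383,190),.028),((329,190),.028),((89,238),.033),((32,238),.033),((148,238),.033),((410,105),.022),((5,100),.022)): print(uv,wray(s,uv,z))
print(np.degrees(np.arctan2(*tool()[0][[1,0],2])))
E
```

```text
(275, 190) [0.60211417 0.06607645 0.028     ]
(383, 190) [0.59456622 0.14060897 0.028     ]
(329, 190) [0.59834028 0.10334184 0.028     ]
(89, 238) [ 0.64867529 -0.06262746  0.033     ]
(32, 238) [ 0.65274787 -0.10285107  0.033     ]
(148, 238) [ 0.64445959 -0.0209903   0.033     ]
(410, 105) [0.53772665 0.15095017 0.022     ]
(5, 100) [ 0.56156579 -0.11505239  0.022     ]
95.79798214170718
```

```bash
python3 -m inch '[[[2,20,1,0],[5,50,2,0],[5,75,2,0],[5,88,2,0],[5,95,2,0],[5,99,2,0],[5,99,2,0],[5,99,2,0]]]'; python3 - <<'E'
from h import *
print(go([.637,.107,.0445]))
E
```

```text
clock: 5.3
tcp_pos: [0.6397, 0.1074, 0.0476]
orientation: [0.706, -0.706, -0.036, 0.035]
wrist_force: [-0.7, -0.4, -1.4]
finger_gap: 0.0583
[np.float64(-2.8), np.float64(3.0), np.float64(-0.1)]
```

```bash
python3 -m inch '[[[-2,1,0,0],[-2,2.5,0,0],[-2,2.5,0,0],[-2,2.5,0,0]]]'
```

```text
clock: 5.7
tcp_pos: [0.6373, 0.1072, 0.0445]
orientation: [0.706, -0.706, -0.036, 0.035]
wrist_force: [-0.5, 0.9, 2.6]
finger_gap: 0.0589
```

```bash
python3 -m inch '[[[0,0,0,0],[0,0,0,0],[0,0,0,0],[0,0,0,0]]]' 80; python3 -m inch '[[[0,-10,0,0],[0,-50,0,0],[0,-100,0,0],[0,-150,0,0],[0,-170,0,0],[0,-170,0,0]]]' 85; python3 - <<'E'
from h import *
im=env.read_camera("top"); cv2.imwrite("pics/t4.png",im)
a=np.radians(87.4)
print(go([.4351,-.0604,.215],[np.cos(a),np.sin(a)]))
E
```

```text
clock: 6.1
tcp_pos: [0.6369, 0.1072, 0.0437]
orientation: [0.706, -0.706, -0.036, 0.036]
wrist_force: [-0.4, 0.8, -0.2]
finger_gap: 0.08
clock: 6.7
tcp_pos: [0.6393, 0.1073, 0.2197]
orientation: [0.706, -0.706, -0.039, 0.032]
wrist_force: [-0.7, -0.3, -0.4]
finger_gap: 0.0848
[np.float64(-218.9), np.float64(0.7), np.float64(-146.3), np.float64(8.38)]
```

View pics/t4.png

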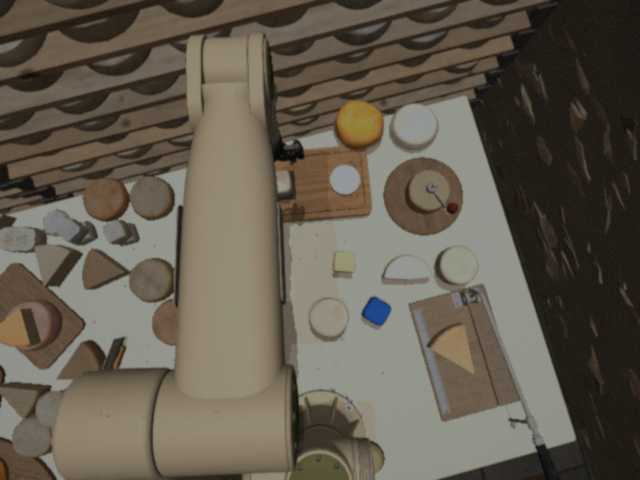

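```bash
python3 -m inch '[[[-50,0,-35,8],[-100,0,-70,8],[-150,0,-105,8],[-200,0,-135,8],[-219,1,-146,8],[-219,1,-146,8],[-219,1,-146,8],[-219,1,-146,8]]]'; python3 - <<'E'
from h import *
im=env.read_camera("top"); crop(im,245,140,380,230,5.9,"pics/t5c.png")
s=env.get_state(); im=env.read_camera("wrist")
boxproj(im,lambda X:wpix(s,X),[.4351,-.0604],np.radians(-2.6),.050,.052,0,.054)
crop(im,140,60,500,330,2.2,"pics/w5.png"); print(s["tcp_pos"])
E
```

```text
clock: 7.55
tcp_pos: [0.4341, -0.0601, 0.2124]
orientation: [0.707, -0.707, 0.014, -0.014]
wrist_force: [0.3, 1.1, -0.6]
finger_gap: 0.0849
[ 0.43451975 -0.05981287  0.21242282]
```

View pics/t5c.png

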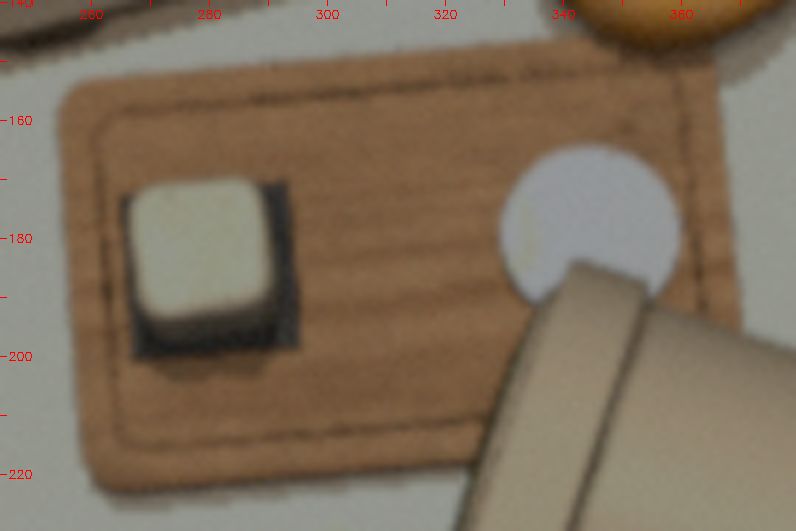

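View pics/w5.png

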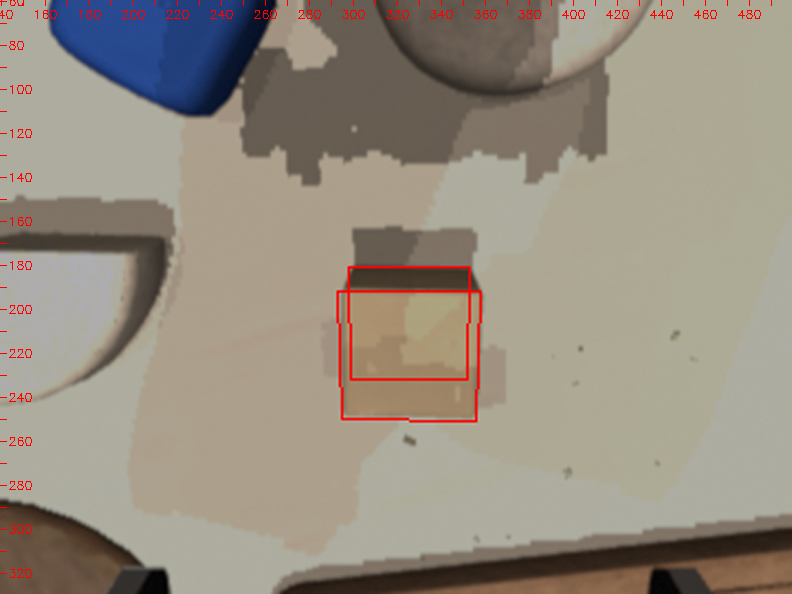

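```bash
python3 - <<'E'
from h import *
print(ray("top",(200/5.9+244.5,246/5.9+139.5),.083))
print([ (pix("top",X)-(244.5,139.5))*5.9 for X in ([.636,.1065,.083],[.6354,.1054,.028])])
print(go([.4345,-.0605,.014]),tool()[1])
E
```

```text
[0.63403864 0.10448949 0.083     ]
[array([195.33967617, 241.49409233]), array([210.2826703, 271.8699143])]
[np.float64(-0.2), np.float64(198.5), np.float64(-0.9)] [ 0.43472757 -0.05967447  0.21247048]
```

The brick is within about 2 mm of the slate's middle, and the cube overlay is tight. Next I'll pick the cube.

```bash
python3 -m inch '[[[0,50,-1,0],[0,100,-1,0],[0,140,-1,0],[0,165,-1,0],[0,185,-1,0],[0,198,-1,0],[0,198,-1,0],[0,198,-1,0]]]'; python3 -m inch '[[[0,0,0,0],[0,0,0,0],[0,0,0,0],[0,0,0,0],[0,0,0,0],[0,0,0,0],[0,0,0,0]]]' 30 25; python3 -m inch '[[[0,-10,0,0],[0,-40,0,0],[0,-90,0,0],[0,-130,0,0],[0,-130,0,0],[0,-130,0,0]]]'; python3 - <<'E'
from h import *
a=np.radians(95.3)
print(go([.650,-.063,.147],[np.cos(a),np.sin(a)]),tool()[1])
E
```

```text
clock: 8.45
tcp_pos: [0.4342, -0.0606, 0.0146]
orientation: [0.707, -0.707, 0.013, -0.013]
wrist_force: [0.2, -0.3, 0.1]
finger_gap: 0.0849
clock: 9.15
tcp_pos: [0.4347, -0.0612, 0.0157]
orientation: [0.707, -0.707, 0.013, -0.015]
wrist_force: [0.7, 3.3, 6.4]
finger_gap: 0.0519
clock: 9.75
tcp_pos: [0.4342, -0.0615, 0.1459]
orientation: [-0.707, 0.707, -0.013, 0.015]
wrist_force: [-1.0, 0.1, -1.2]
finger_gap: 0.052
[np.float64(215.7), np.float64(-0.6), np.float64(6.9), np.float64(-7.53)] [ 0.43415809 -0.06145539  0.14589992]
```

```bash
python3 -m inch '[[[50,0,2,-8],[100,0,4,-8],[150,0,6,-8],[190,0,7,-8],[216,0,7,-8],[216,0,7,-8],[216,0,7,-8],[216,0,7,-8]]]'; python3 - <<'E'
from h import *
s=env.get_state(); im=env.read_camera("wrist"); cv2.imwrite("pics/w6.png",im)
print(go([.650,-.063,.050]),tool()[1])
E
```

```text
clock: 10.55
tcp_pos: [0.6478, -0.0623, 0.1433]
orientation: [0.707, -0.706, -0.034, 0.037]
wrist_force: [0.6, 0.3, -0.8]
finger_gap: 0.052
[np.float64(2.1), np.float64(94.0), np.float64(-0.9)] [ 0.64804468 -0.062348    0.14397112]
```

View pics/w6.png

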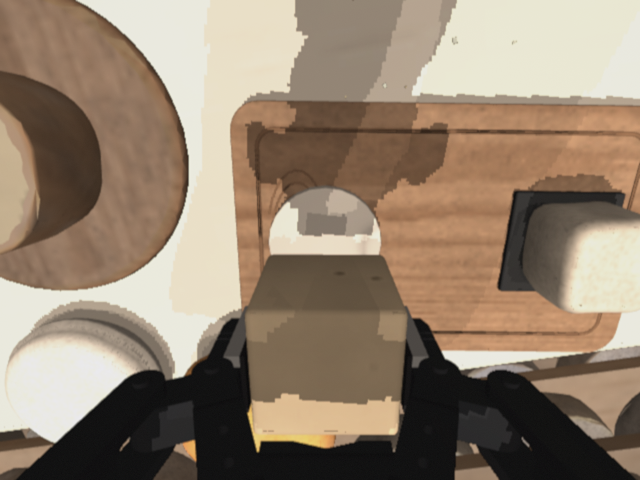

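```bash
python3 - <<'E'
from h import *
s=env.get_state(); e=wray(s,(325.5,187),.033); print(e, e+.04*tool(s)[0][:,0])
E
python3 -m inch '[[[1,20,-1,0],[2,50,-1,0],[2,75,-1,0],[2,88,-1,0],[2,94,-1,0],[2,94,-1,0],[2,94,-1,0]]]'
```

```text
[ 0.61085387 -0.06671181  0.033     ] [ 0.65065152 -0.06269465  0.03290262]
clock: 11.3
tcp_pos: [0.6526, -0.0635, 0.0522]
orientation: [-0.706, 0.706, 0.036, -0.035]
wrist_force: [0.5, 0.1, -0.7]
finger_gap: 0.0518
```

```bash
python3 -m inch '[[[-1,1.5,0,0],[-1,3,0,0],[-1,3,0,0],[-1,3,0,0]]]'
```

```text
clock: 11.7
tcp_pos: [0.6516, -0.0636, 0.0488]
orientation: [-0.706, 0.706, 0.036, -0.035]
wrist_force: [-0.3, -0.3, 3.3]
finger_gap: 0.0518
```

```bash
python3 -m inch '[[[0,0,0,0],[0,0,0,0],[0,0,0,0],[0,0,0,0]]]' 75; python3 -m inch '[[[0,-10,0,0],[0,-50,0,0],[0,-100,0,0],[0,-150,0,0],[0,-150,0,0],[0,-150,0,0]]]' 80; python3 - <<'E'
from h import *
a=np.radians(91.6)
print(go([.4555,.261,.20],[np.cos(a),np.sin(a)]),tool()[1])
E
```

```text
clock: 12.1
tcp_pos: [0.6507, -0.0634, 0.0476]
orientation: [0.706, -0.706, -0.036, 0.036]
wrist_force: [-0.7, 0.5, -0.7]
finger_gap: 0.0747
clock: 12.7
tcp_pos: [0.6521, -0.0637, 0.2005]
orientation: [-0.706, 0.707, 0.037, -0.034]
wrist_force: [-0.0, 0.6, -0.8]
finger_gap: 0.0799
[np.float64(-162.9), np.float64(-0.7), np.float64(342.8), np.float64(4.18)] [ 0.65208105 -0.0636581   0.20053814]
```

```bash
python3 -m inch '[[[-22,0,45,4],[-44,0,90,4],[-66,0,135,4],[-88,0,180,4],[-110,0,225,4],[-130,0,270,4],[-150,0,315,4],[-163,0,343,4],[-163,0,343,4],[-163,0,343,4]]]'; python3 -m inch '[[[0,0,0,0],[0,0,0,0],[0,0,0,0]]]' 85; python3 - <<'E'
from h import *
im=env.read_camera("top"); crop(im,245,140,380,230,5.9,"pics/t7c.png")
s=env.get_state(); im=env.read_camera("wrist")
boxproj(im,lambda X:wpix(s,X),[.4555,.261],np.radians(1.6),.24,.06,.014,.014)
cv2.imwrite("pics/w7.png",im); print(s["tcp_pos"],s["clock"])
E
```

```text
clock: 13.7
tcp_pos: [0.4531, 0.2615, 0.1965]
orientation: [-0.707, 0.707, 0.011, -0.012]
wrist_force: [0.4, -0.2, -0.4]
finger_gap: 0.0798
clock: 14.0
tcp_pos: [0.4548, 0.2604, 0.1975]
orientation: [-0.707, 0.707, 0.01, -0.01]
wrist_force: [0.5, 0.4, 0.1]
finger_gap: 0.0852
[0.45474907 0.26050619 0.1976571 ] 14.05
```

View pics/t7c.png

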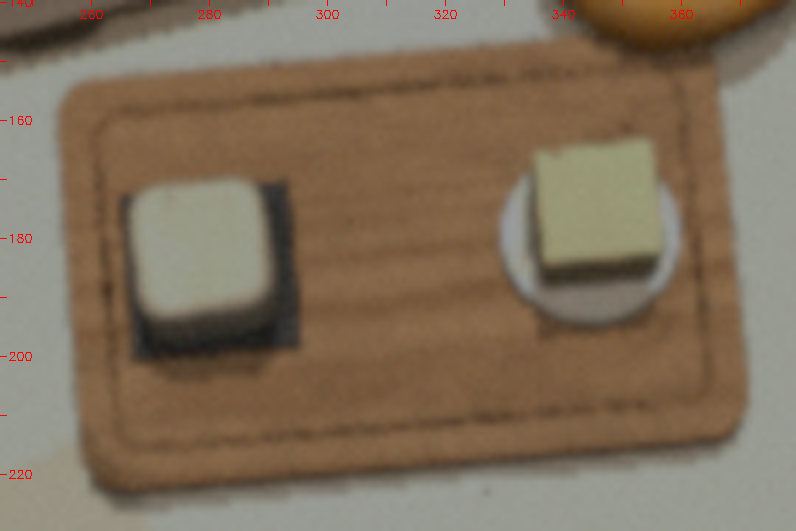

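View pics/w7.png

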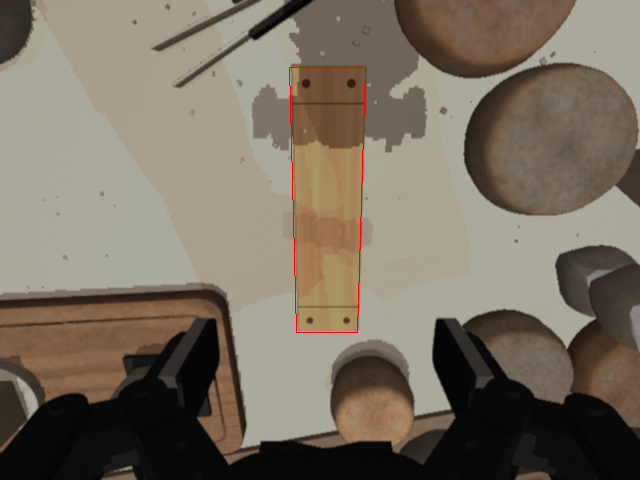

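```bash
python3 - <<'E'
from h import *
print(ray("top",(597.5/5.9+244.5,206/5.9+139.5),.087)); print(go([.4555,.261,.006]))
E
python3 -m inch '[[[0,50,0,0],[0,100,0,0],[0,140,0,0],[0,165,0,0],[0,180,0,0],[0,188,0,0],[0,188,0,0],[0,188,0,0],[0,188,0,0]]]'
```

```text
[ 0.65035078 -0.06458426  0.087     ]
[np.float64(0.8), np.float64(191.7), np.float64(0.3)]
clock: 15.0
tcp_pos: [0.4553, 0.2618, 0.011]
orientation: [0.707, -0.707, -0.012, 0.01]
wrist_force: [0.6, -1.1, 0.0]
finger_gap: 0.0851
```

```bash
python3 -m inch '[[[0,3,0,0],[0,6,0,0],[0,8,0,0],[0,8,0,0],[0,8,0,0]]]' 70 30; python3 - <<'E'
from h import *
s=env.get_state(); im=env.read_camera("wrist"); cv2.imwrite("pics/w8.png",im); print(s["tcp_pos"])
E
```

```text
clock: 15.5
tcp_pos: [0.4541, 0.2614, 0.0017]
orientation: [0.707, -0.707, -0.011, 0.011]
wrist_force: [0.4, -0.7, -0.2]
finger_gap: 0.0699
[0.45410288 0.26141584 0.00173587]
```

View pics/w8.png

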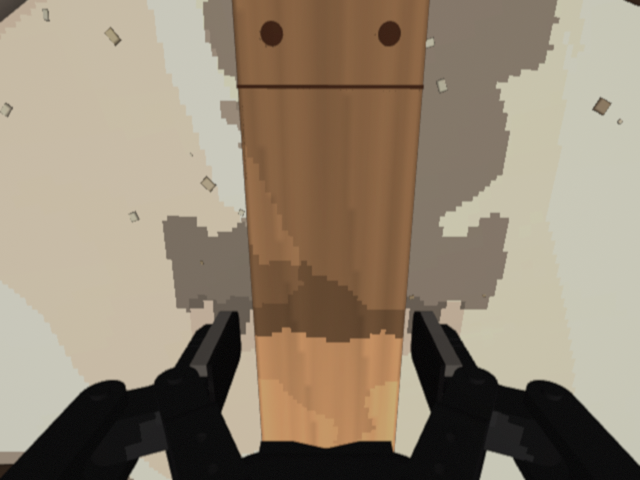

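The fingers straddle the plank evenly at about (240,330) and (415,330), with no contact force. I'll close now.

```bash
python3 -m inch '[[[0,0,0,0],[0,0,0,0],[0,0,0,0],[0,0,0,0],[0,0,0,0]]]' 45 40; python3 -m inch '[[[0,-5,0,0],[0,-10,0,0],[0,-20,0,0],[0,-20,0,0]]]'; python3 - <<'E'
from h import *
s=env.get_state(); im=env.read_camera("scene"); crop(im,180,160,400,310,3.6,"pics/s9.png")
E
```

```text
clock: 16.05
tcp_pos: [0.4544, 0.2616, 0.0023]
orientation: [0.707, -0.707, -0.011, 0.011]
wrist_force: [-2.1, -0.4, 5.9]
finger_gap: 0.0587
clock: 16.45
tcp_pos: [0.4553, 0.2618, 0.0233]
orientation: [0.707, -0.707, -0.012, 0.01]
wrist_force: [0.4, 0.4, -1.2]
finger_gap: 0.0587
```

View pics/s9.png

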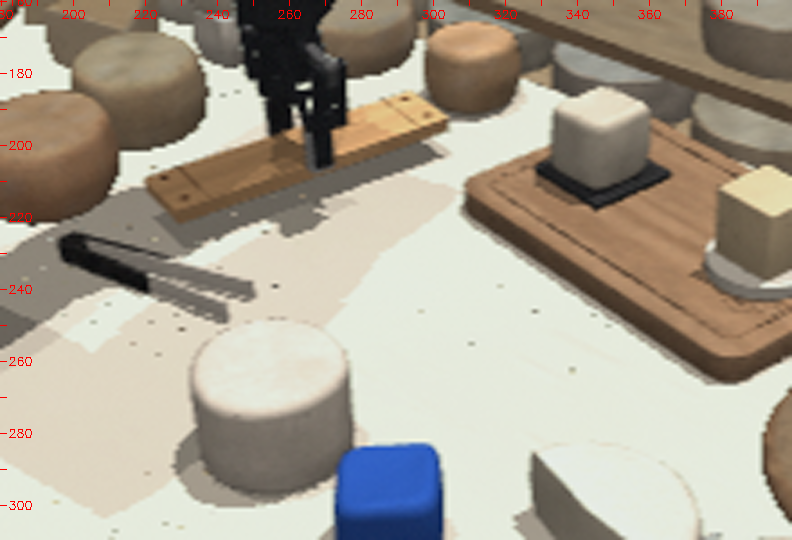

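```bash
python3 -m inch '[[[0,-50,0,0],[0,-100,0,0],[0,-150,0,0],[0,-180,0,0],[0,-180,0,0],[0,-180,0,0]]]'; python3 - <<'E'
from h import *
s=env.get_state(); im=env.read_camera("wrist"); cv2.imwrite("pics/w10.png",im);print(s["joint_pos"],s["tcp_pos"],s["finger_gap"])
print(go([.643,.0205,.20]),np.degrees(np.arctan2(*tool()[0][[1,0],2])))
E
```

```text
clock: 17.1
tcp_pos: [0.4544, 0.2615, 0.202]
orientation: [0.707, -0.707, -0.011, 0.011]
wrist_force: [-1.0, 0.2, -2.0]
finger_gap: 0.0591
[ 3.68918781e-01  2.24830072e-01 -1.44408683e-01  1.20023083e+00
  1.25423562e-05  3.37971552e-01] [0.45443437 0.26146822 0.20201263] 0.05905347817892439
[np.float64(181.9), np.float64(0.6), np.float64(-246.4)] 91.77441747705171
```

View pics/w10.png

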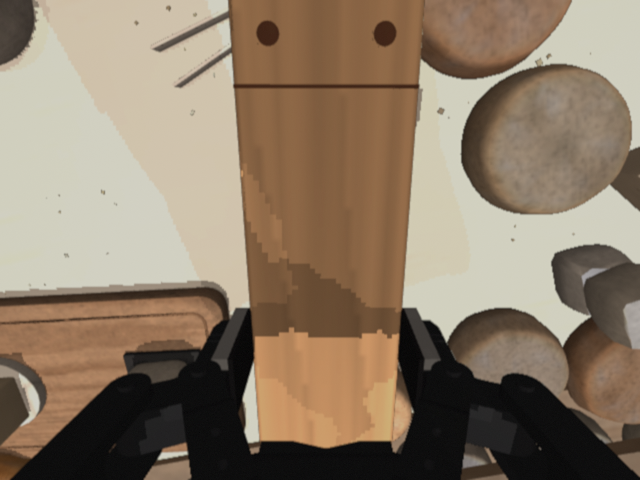

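```bash
python3 - <<'E'
from h import *
s=env.get_state(); R,p=tool(s)
for uv in((267,33),(385,33)): print(R.T@(wray(s,uv,p[2]+.0117)-p))
E
python3 -m inch '[[[20,0,-25,8],[40,0,-50,16],[60,0,-75,24],[80,0,-100,32],[100,0,-125,40],[120,0,-150,48],[140,0,-180,56],[160,0,-210,64],[175,0,-235,72],[182,0,-246,80]]]';python3 -m inch '[[[0,0,0,6],[0,0,0,6],[0,0,0,6],[0,0,0,6]]]'; python3 - <<'E'
from h import *
a=np.radians(5.3)
s=env.get_state(); im=env.read_camera("wrist"); cv2.imwrite("pics/w11.png",im);im=env.read_camera("scene"); cv2.imwrite("pics/s11.png",im)
print(go([.643,.0205,.092],[np.cos(a),np.sin(a)]),tool()[1])
E
```

```text
[-0.10695538 -0.01155002 -0.01870343]
[-0.10694371 -0.01156581  0.0176955 ]
clock: 18.15
tcp_pos: [0.6437, 0.0186, 0.1982]
orientation: [-0.546, 0.548, -0.45, 0.447]
wrist_force: [-0.4, 0.8, -0.4]
finger_gap: 0.0583
clock: 18.55
tcp_pos: [0.643, 0.0216, 0.2008]
orientation: [-0.525, 0.525, -0.474, 0.473]
wrist_force: [-0.1, -0.5, -1.7]
finger_gap: 0.0585
[np.float64(1.2), np.float64(109.5), np.float64(-0.4), np.float64(0.58)] [0.64337561 0.02168962 0.20147777]
```

View pics/w11.png

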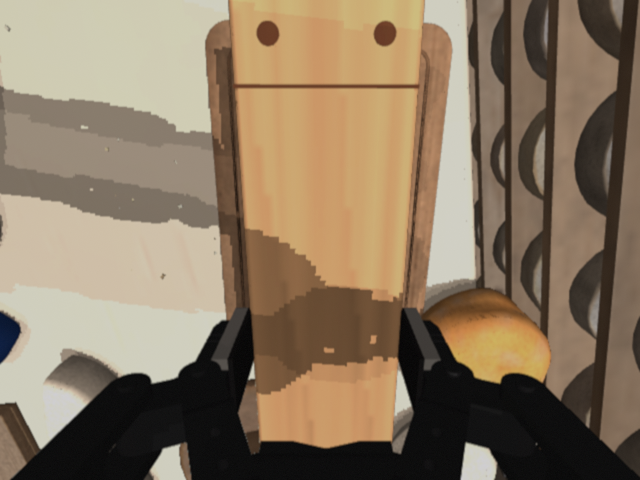

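View pics/s11.png

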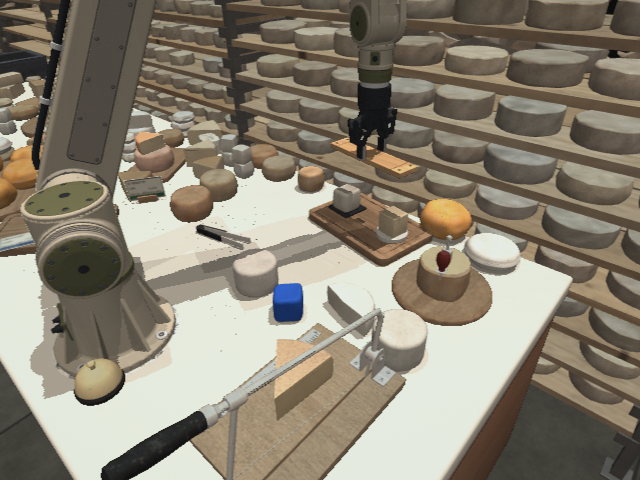

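```bash
python3 -m inch '[[[1,30,0,0],[1,60,0,0],[1,85,0,0],[1,98,0,0],[1,105,0,0],[1,109,0,0],[1,109,0,0],[1,109,0,0],[1,109,0,0]]]'
```

```text
clock: 19.55
tcp_pos: [0.6446, 0.0201, 0.094]
orientation: [0.525, -0.524, 0.474, -0.475]
wrist_force: [-0.5, -0.0, -0.7]
finger_gap: 0.0584
```

```bash
python3 -m inch '[[[0,1,0,0],[0,1,0,0],[0,1,0,0]]]'
```

```text
clock: 19.85
tcp_pos: [0.6439, 0.0202, 0.0919]
orientation: [0.525, -0.524, 0.474, -0.474]
wrist_force: [0.6, -0.0, -1.8]
finger_gap: 0.0586
```

```bash
python3 -m inch '[[[-1,1,-1,0],[-1,2,-1,0],[-1,2,-1,0],[-1,2,-1,0]]]';python3 - <<'E'
from h import *
im=env.read_camera("scene"); crop(im,290,130,460,260,4.6,"pics/s12.png")
E
```

```text
clock: 20.25
tcp_pos: [0.6427, 0.0211, 0.0897]
orientation: [-0.525, 0.525, -0.474, 0.474]
wrist_force: [0.4, 0.0, -1.3]
finger_gap: 0.0586
```

View pics/s12.png

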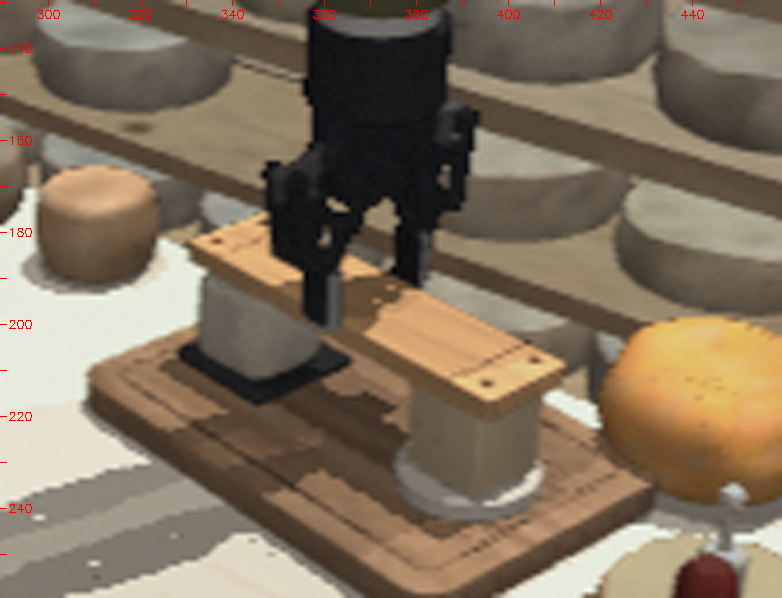

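Nearly seated, with no contact yet. I'll go 1 mm lower.

```bash
python3 -m inch '[[[0,1,0,0],[0,1,0,0],[0,1,0,0]]]'
```

```text
clock: 20.6
tcp_pos: [0.6429, 0.0211, 0.089]
orientation: [0.525, -0.524, 0.474, -0.474]
wrist_force: [0.4, 0.1, -0.6]
finger_gap: 0.0586
```

```bash
python3 -m inch '[[[0,1,0,0],[0,1,0,0],[0,1,0,0]]]'
```

```text
clock: 20.9
tcp_pos: [0.6429, 0.0211, 0.0888]
orientation: [0.525, -0.524, 0.474, -0.474]
wrist_force: [-1.4, 0.4, 6.0]
finger_gap: 0.0584
```

```bash
python3 -m inch '[[[0,-0.5,0,0],[0,-0.5,0,0]]]'; python3 -m inch '[[[0,0,0,0],[0,0,0,0],[0,0,0,0],[0,0,0,0]]]' 76; python3 -m inch '[[[0,-10,0,0],[0,-40,0,0],[0,-90,0,0],[0,-110,0,0],[0,-110,0,0]]]' ; python3 - <<'E'
from h import *
im=env.read_camera("scene"); crop(im,290,130,460,260,4.6,"pics/s13.png")
s=env.get_state(); im=env.read_camera("wrist")
boxproj(im,lambda X:wpix(s,X),[.643,.0205],np.radians(95.3),.24,.06,.101,.101)
cv2.imwrite("pics/w13.png",im)
a=np.radians(1.4)
print(go([.423,-.217,.20],[np.cos(a),np.sin(a)]),tool()[1])
E
```

```text
clock: 21.1
tcp_pos: [0.6429, 0.0211, 0.0888]
orientation: [0.525, -0.524, 0.474, -0.474]
wrist_force: [-0.6, 0.7, 5.4]
finger_gap: 0.0582
clock: 21.5
tcp_pos: [0.6426, 0.021, 0.0879]
orientation: [-0.524, 0.525, -0.474, 0.474]
wrist_force: [-0.8, 0.5, -1.6]
finger_gap: 0.0762
clock: 22.0
tcp_pos: [0.6453, 0.0209, 0.2038]
orientation: [0.526, -0.523, 0.472, -0.477]
wrist_force: [1.0, -0.4, 0.1]
finger_gap: 0.0759
[np.float64(214.7), np.float64(-1.2), np.float64(-242.9), np.float64(4.37)] [0.64305141 0.02103369 0.19907815]
```

View pics/s13.png

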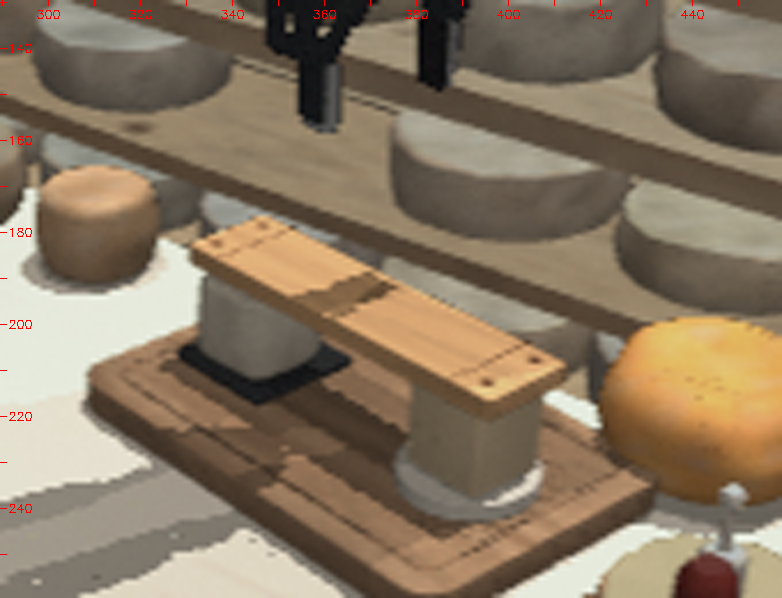

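View pics/w13.png

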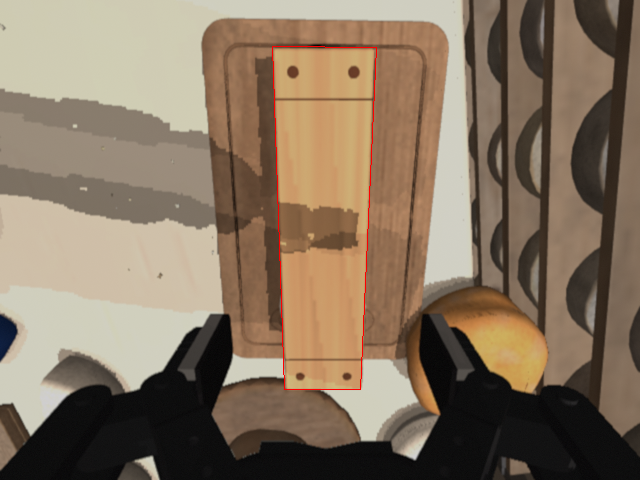

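The plank lies level on both supports and the overlay matches. Next, the half cheese.

```bash
python3 -m inch '[[[30,0,-33,4],[60,0,-66,4],[90,0,-100,4],[120,0,-135,4],[150,0,-170,4],[180,0,-205,4],[205,0,-232,4],[215,0,-243,4],[215,0,-243,4],[215,0,-243,4]]]' 85;python3 -m inch '[[[0,0,0,0],[0,0,0,0]]]'; python3 - <<'E'
from h import *
s=env.get_state(); im=env.read_camera("wrist"); cv2.imwrite("pics/w14.png",im)
boxproj(im,lambda X:wpix(s,X),[.423,-.217],np.radians(-88.6),.127,.064,0,.05)
crop(im,150,60,450,290,2.6,"pics/w14c.png"); print(s["tcp_pos"])
E
```

```text
clock: 23.1
tcp_pos: [0.422, -0.2169, 0.1972]
orientation: [0.508, -0.507, 0.493, -0.492]
wrist_force: [-0.4, 0.3, -0.6]
finger_gap: 0.0855
clock: 23.3
tcp_pos: [0.4231, -0.2164, 0.1979]
orientation: [0.508, -0.508, 0.492, -0.492]
wrist_force: [0.1, -0.4, -0.4]
finger_gap: 0.0851
[ 0.42305675 -0.21643216  0.19786691]
```

View pics/w14c.png

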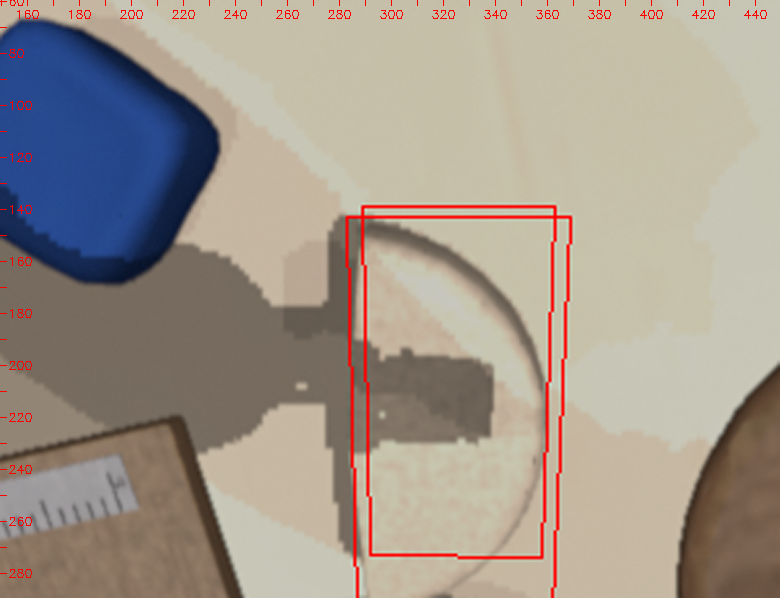

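View pics/w14.png

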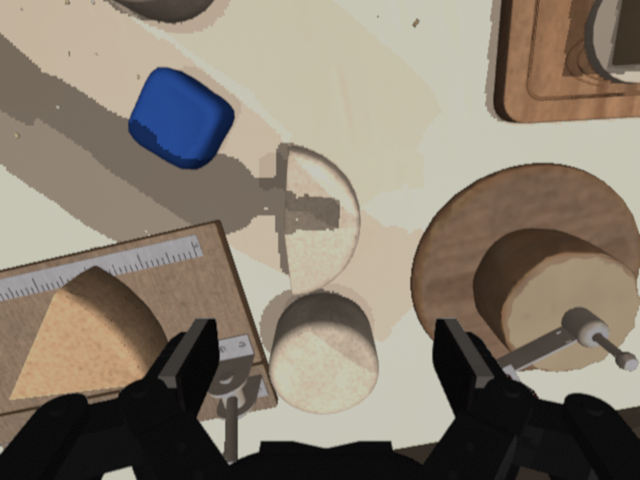

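```bash
python3 - <<'E'
from h import *
s=env.get_state()
for X in([.366,-.230,.02],[.366,-.204,.02],[.385,-.217,.02],[.48,-.23,.02],[.38,-.26,.08],[.46,-.26,.08]): print(X,wpix(s,X))
print([wray(s,u,.0) for u in((220,222),(275,405))])
print(go([.423,-.217,.014]))
E
```

```text
[0.366, -0.23, 0.02] [260.45813153 227.80893315]
[0.366, -0.204, 0.02] [259.76394008 198.83780257]
[0.385, -0.217, 0.02] [281.90100077 214.1957793 ]
[0.48, -0.23, 0.02] [389.17351736 231.83008506]
[0.38, -0.26, 0.08] [266.90687378 288.53816977]
[0.46, -0.26, 0.08] [372.06493001 291.65745599]
[array([ 0.32495279, -0.23154647,  0.        ]), array([ 0.37405964, -0.44115922,  0.        ])]
[np.float64(0.6), np.float64(184.0), np.float64(-0.0)]
```

The fingers clear the cutter board (edge at about x=222, finger at about 260) and the drum. I'll go down and grip.

```bash
python3 -m inch '[[[0,50,0,0],[0,100,0,0],[0,140,0,0],[0,165,0,0],[0,178,0,0],[0,184,0,0],[0,184,0,0],[0,184,0,0],[0,184,0,0]]]'; python3 -m inch '[[[0,0,0,0],[0,0,0,0],[0,0,0,0],[0,0,0,0],[0,0,0,0],[0,0,0,0]]]' 40 25; python3 -m inch '[[[0,-5,0,0],[0,-15,0,0],[0,-40,0,0],[0,-90,0,0],[0,-140,0,0],[0,-190,0,0],[0,-190,0,0],[0,-190,0,0]]]'; python3 - <<'E'
from h import *
s=env.get_state(); im=env.read_camera("wrist"); cv2.imwrite("pics/w15.png",im)
a=np.radians(5.3)
print(go([.643,.0205,.204],[np.cos(a),np.sin(a)]),tool()[1])
E
```

```text
clock: 24.25
tcp_pos: [0.4236, -0.2178, 0.0153]
orientation: [0.508, -0.508, 0.491, -0.493]
wrist_force: [-0.3, -0.8, 0.4]
finger_gap: 0.085
clock: 24.85
tcp_pos: [0.4226, -0.2176, 0.0151]
orientation: [-0.508, 0.508, -0.492, 0.493]
wrist_force: [-2.2, 0.5, 5.0]
finger_gap: 0.0613
clock: 25.65
tcp_pos: [0.4234, -0.2178, 0.2061]
orientation: [0.508, -0.507, 0.491, -0.494]
wrist_force: [-0.0, 0.7, -2.7]
finger_gap: 0.0613
[np.float64(-230.7), np.float64(0.4), np.float64(227.9), np.float64(-3.52)] [ 0.4224108  -0.21710852  0.20432771]
```

View pics/w15.png

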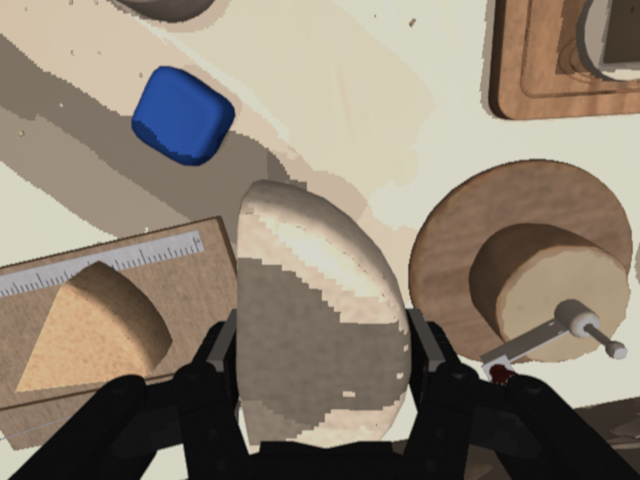

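```bash
python3 - <<'E'
from h import *
s=env.get_state();R,p=tool(s)
for dz in(.035,.02,-.015): print(dz,R.T@(wray(s,(262,181),p[2]+dz)-p), R.T@(wray(s,(262,226),p[2]+dz)-p))
E
python3 -m inch '[[[-30,0,30,-4],[-60,0,60,-4],[-90,0,90,-4],[-120,0,120,-4],[-150,0,150,-4],[-180,0,180,-4],[-205,0,205,-4],[-225,0,222,-4],[-231,0,228,-4],[-231,0,228,-4]]]';python3 -m inch '[[[0,0,0,0],[0,0,0,0]]]'; python3 - <<'E'
from h import *
a=np.radians(5.3)
s=env.get_state(); im=env.read_camera("wrist"); cv2.imwrite("pics/w16.png",im)
print(go([.643,.0205,.119],[np.cos(a),np.sin(a)]),tool()[1])
E
```

```text
0.035 [-0.06469146 -0.03501195 -0.01795736] [-0.0513412  -0.03501104 -0.0186841 ]
0.02 [-0.06222296 -0.02001262 -0.02048126] [-0.04701783 -0.02001158 -0.02130897]
-0.015 [-0.05646315  0.01498582 -0.02637035] [-0.03692997  0.01498715 -0.02743366]
clock: 26.7
tcp_pos: [0.6426, 0.0216, 0.2016]
orientation: [-0.524, 0.526, -0.475, 0.472]
wrist_force: [0.1, 0.4, -1.6]
finger_gap: 0.0612
clock: 26.9
tcp_pos: [0.6424, 0.0196, 0.2039]
orientation: [-0.524, 0.525, -0.475, 0.474]
wrist_force: [0.4, -0.6, -1.6]
finger_gap: 0.0614
[np.float64(-0.9), np.float64(85.2), np.float64(0.6), np.float64(0.39)] [0.6425332  0.01955838 0.20422255]
```

View pics/w16.png

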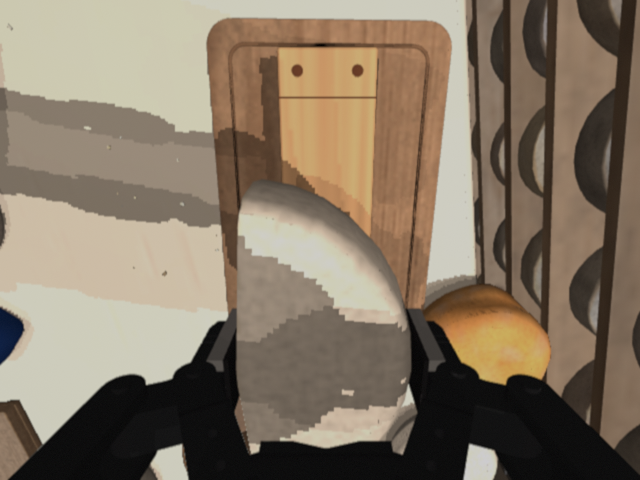

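The half is aligned with the plank, and its end is about 63 mm from the TCP as expected. I'll lower it.

```bash
python3 -m inch '[[[-1,30,1,0],[-1,55,1,0],[-1,70,1,0],[-1,80,1,0],[-1,84,1,0],[-1,84,1,0],[-1,84,1,0],[-1,84,1,0]]]'; python3 -m inch '[[[0,1,0,0],[0,2,0,0],[0,2,0,0],[0,2,0,0]]]'
```

```text
clock: 27.75
tcp_pos: [0.645, 0.0216, 0.1215]
orientation: [0.525, -0.524, 0.474, -0.475]
wrist_force: [0.6, -0.5, -2.4]
finger_gap: 0.0614
clock: 28.15
tcp_pos: [0.6442, 0.0218, 0.1182]
orientation: [-0.525, 0.525, -0.474, 0.474]
wrist_force: [0.4, -0.5, -2.6]
finger_gap: 0.0614
```

```bash
python3 -m inch '[[[1,1,-1,0],[1,1,-1,0],[1,1,-1,0]]]'; python3 -m inch '[[[0,0.7,0,0],[0,0.7,0,0],[0,0.7,0,0]]]'
```

```text
clock: 28.45
tcp_pos: [0.6432, 0.0206, 0.1172]
orientation: [-0.525, 0.525, -0.474, 0.474]
wrist_force: [-0.1, -0.4, -1.9]
finger_gap: 0.0608
clock: 28.75
tcp_pos: [0.6433, 0.0207, 0.1166]
orientation: [0.525, -0.525, 0.474, -0.474]
wrist_force: [0.5, -0.2, -2.0]
finger_gap: 0.0611
```

```bash
python3 -m inch '[[[0,0.7,0,0],[0,0.7,0,0],[0,0.7,0,0]]]'
```

```text
clock: 29.05
tcp_pos: [0.6434, 0.0207, 0.1161]
orientation: [0.525, -0.524, 0.474, -0.474]
wrist_force: [-0.4, 0.7, -1.0]
finger_gap: 0.0608
```

```bash
python3 -m inch '[[[0,0.7,0,0],[0,0.7,0,0],[0,0.7,0,0]]]'
```

```text
clock: 29.35
tcp_pos: [0.6434, 0.0209, 0.1157]
orientation: [0.525, -0.524, 0.474, -0.474]
wrist_force: [-1.3, 1.7, 3.6]
finger_gap: 0.0614
```

Contact. I'll release and retreat upward.

```bash
python3 -m inch '[[[0,0,0,0],[0,0,0,0],[0,0,0,0],[0,0,0,0]]]' 80; python3 -m inch '[[[0,-10,0,0],[0,-40,0,0],[0,-90,0,0],[0,-130,0,0],[0,-130,0,0],[0,-130,0,0]]]' 85; python3 - <<'E'
from h import *
im=env.read_camera("scene"); crop(im,290,130,460,260,4.6,"pics/s17.png")
s=env.get_state(); im=env.read_camera("wrist")
boxproj(im,lambda X:wpix(s,X),[.643,.0205],np.radians(95.3),.24,.06,.101,.101)
boxproj(im,lambda X:wpix(s,X),[.643,.0205],np.radians(95.3),.127,.064,.151,.151,(255,0,0))
cv2.imwrite("pics/w17.png",im); print(tool()[1])
E
```

```text
clock: 29.75
tcp_pos: [0.6434, 0.0205, 0.115]
orientation: [-0.525, 0.525, -0.474, 0.474]
wrist_force: [0.1, 0.9, 0.3]
finger_gap: 0.0799
clock: 30.35
tcp_pos: [0.6442, 0.0206, 0.2473]
orientation: [0.525, -0.524, 0.473, -0.475]
wrist_force: [-0.4, 0.2, -0.5]
finger_gap: 0.0849
[0.64279333 0.02066791 0.24427724]
```

View pics/s17.png

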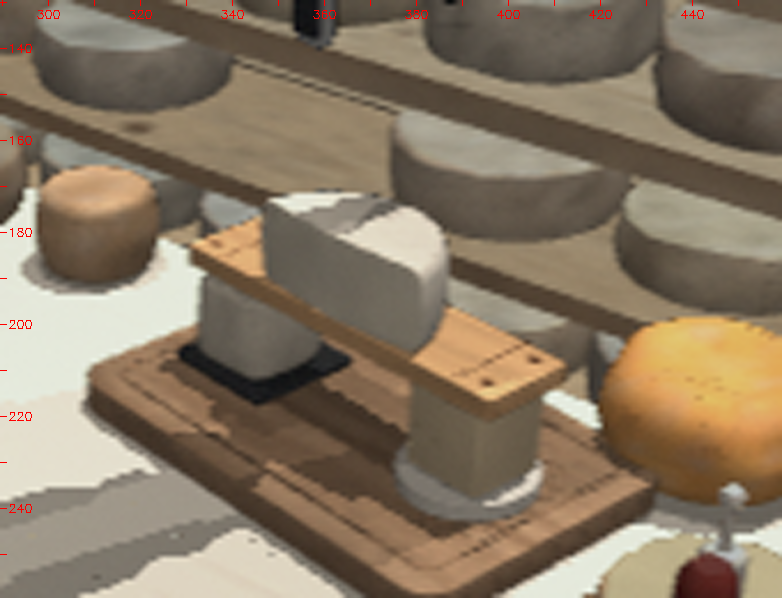

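View pics/w17.png

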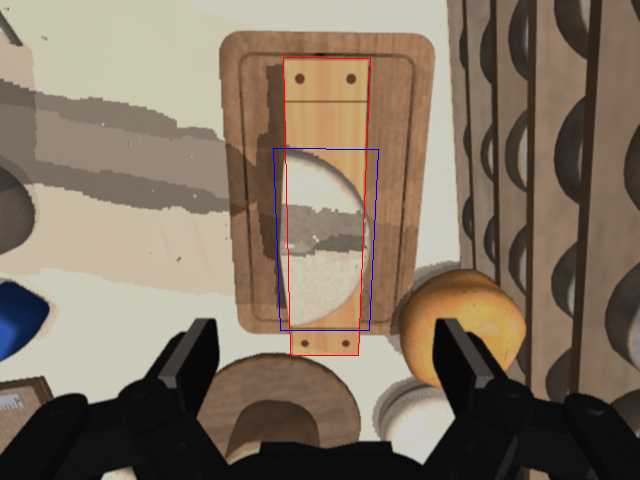

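```bash
python3 -m inch '[[[0,0,0,0],[0,0,0,0],[0,0,0,0]]]'; python3 -c "
from workcell import env
print(env.hand_in())"
```

```text
clock: 30.75
tcp_pos: [0.6429, 0.0207, 0.2441]
orientation: [-0.524, 0.525, -0.475, 0.474]
wrist_force: [-1.2, -0.5, -0.3]
finger_gap: 0.085
the job is handed in; nothing more can be done
None
```

The counter display is built and handed in at about 31 s. The brick stands on the slate, the cube on the marble foot, the plank lies across both, and the half cheese sits on the plank's middle.

**Brick and cube:** in the top view after placing, each was within about 2 mm of the middle of its support. I did not measure them again after the plank went on, but they looked upright and in place in the last scene view.

**Plank:** in the wrist view it matched the outline I projected for the board's middle and direction, and it looks level.

**Half cheese:** in the last views it lies flat and lengthwise on the plank, a few mm at most off its middle by eye. I took its centre as half-way between the cut face and the top of the bow. The gripper is open and clear above it.

**Drum and tomme:** the arm never worked near enough to touch either. I did not measure their final positions.

**Disagreements:** an early oblique wrist view put the slate and foot about 5–7 mm nearer the robot than the top view did. Closer wrist views then agreed with the top view, so I used those. No check failed.

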